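# Raise the dish shelf to the upper rung

## Task

Lift the small dish shelf on its ladder-like stand by its tab until its gravity pawl has gone past the upper rung, then lower it slowly until the pawl rests on that rung with the shelf's weight on it, and let go. Feel for the rung: do not force the pawl down on it and do not let the shelf drop; keep both dishes standing on the shelf and leave everything else on the bench alone.

Things in the scene. Friction and masses are not known exactly. Their poses are not given: they have to be found in the camera images.
- stand: Fixed dish lift: dark steel base plate 260 x 270 x 12 mm, two aluminium posts at x = 85 mm, y = +-58 mm, up to 308 mm above the bench, and between them two level round steel rungs. Origin: centre of the base plate's underside, on the bench; x points from the shelf's front tab to the posts, z up.
- rungs_nominal (a point): Fixed mark on the stand between the posts at the NOMINAL middle of the upper rung's top (x = 85 mm, z = 181 mm in the stand's frame). Rungs: 12 mm thick, along y; the lower is 50 mm below the upper. Their frame is clamped by hand in slots: both rungs really stand up to 16 mm higher or lower than nominal, differently each time. That is not reported: feel (or see) it.
- shelf (a joint): Height of the shelf above its lowest position, m. 0 at the start, at the bottom, pawl below both rungs; end stop at 0.145. Sliding friction 1 N; falls if let go unless the pawl is on a rung. Pawl resting on the lower rung: 0.056 +-0.016; on the upper: 0.106 +-0.016. Going up, the pawl drops out 3 to 5 mm above that: at 0.129 to 0.140 it is always past the upper rung.
- shelf_top (a point): Point on the upper face of the shelf, a white tray 175 (x) x 240 (y) mm, at x = y = 0 of the stand's frame; 56 mm above the bench at joint value 0; moves with the shelf. The shelf weighs 0.37 to 0.63 kg, dishes and pawl 0.17 kg more. An apron closes its front, so it can only be lifted by the tab.
- handle (a point): Middle of the lifting tab's top edge. The tab: upright aluminium plate at the shelf's front, 10 mm thick (stand's x), 50 mm wide (y), top 49 mm above the shelf and 105 mm above the bench at joint value 0; at x = -88, y = 0 mm of the stand, axes as the stand's. Its rubber mount (8 mm high) gives 1 mm per 8 N up or down. Pinch it from above, fingers closing along the stand's x; 35 mm clear around.
- pawl (a joint): Angle (rad) of the gravity pawl, a dark steel rocker 16 mm wide with a round counterweight, on a pin at the middle of the shelf's back edge. 0: nose out towards the posts (rest, also when seated on a rung); up to about 0.3 while a rung pushes it back in passing upwards; it needs about 0.2 s to swing out. Coming down, the nose's flat underside sits on the rung, which then bears the shelf.
- dish_a: Round clear culture dish, 58 mm across, 15 mm high, lying loose on the shelf's left (+y) half. Origin: centre of its underside.
- dish_b: The same, on the shelf's right (-y) half.
- tube_rack: Bystander left of the stand: white rack 60 (x) x 160 (y) mm with red-capped glass tubes, 100 mm high. Origin: centre of the underside.
- bottle: Bystander right of the stand: bottle 60 mm across, 150 mm high. Origin: centre of the underside.
- pipette: Bystander: white pipette lying on the bench, about 290 mm long. Origin: on the bench under its middle.
- calculator: Bystander: grey desk calculator 150 x 100 x 21 mm. Origin: centre of the underside.
- bench_dish: Bystander: culture dish 86 mm across, 17 mm high, on the bench. Origin: centre of the underside.
There are look-alikes about, which are no part of the job. What is shaped like the dish_a but blue or turquoise is not meant.

How it is judged:
By the outcome, as a careful person would: the job done as asked, in the order asked, and still so for the second after the job is handed in, with the robot touching nothing.
It also fails if it takes over 43 s, if anything falls off the work surface, if the arm or the gripper's body presses on something with over 40 N, if the wrist force passes 120 N, or if a joint passes its speed limit or range.

## Robot

A 6-joint arm with a two-finger parallel gripper is mounted at the origin on the work surface. World frame = base frame: x ahead of the robot, y to its left, z up, the work surface at z = 0. Lengths are in m, angles in rad, forces in N, time in s.
With the tool pointing down it reaches from about 0.25 to 0.775 m from the base axis. Payload 4 kg.
Tool frame: the origin (TCP) lies at the centre of the arm's flange, where the gripper is bolted on; the fingertips stand 199 mm ahead of it and the grasp point (between the pads) lies 180 mm ahead of it (robot.tcp_to_tips is the z of the fingertips in the tool frame, in m); z points along the fingers, y is the line along which they close (so a half turn about z gives the same grasp; the last joint's range is limited). The gripper opens to 94 mm and grips with 3 to 60 N. Pads are 16 mm wide; open, the fingers measure 119 mm over their backs; the gripper's body (75 mm by 177 mm) begins 78 mm behind the grasp point.
Start: joints at [1.049, 0.087, 1.371, -0, 1.684, -0.103], TCP at [0.224, 0.502, 0.405] pointing down, gripper open.
Joint ranges: [-3.1, 3.1], [-0.76, 2.03], [0.27, 2.55], [-1.08, 4.22], [0.17, 2.65], [-2.57, 2.57]. Speed limits (rad/s): [2.79, 2.79, 3.14, 3.14, 3.14, 3.14].

## Interface

Orientations are given as [roll, pitch, yaw] about the fixed x, y, z axes, in that order (R = Rz(yaw) Ry(pitch) Rx(roll)).
In Python, from bench import robot gives the robot as it stands.
- The arm moves only by the tool play_rows, never from a script. Its arguments are lists of equal length, an entry for each row: "translation": the shift along the tool's x, y, z scaled (see below), a list of three; "twist": the turn, a rotation vector about the tool's x, y, z scaled (see below), a list of three; "gripper": the opening, from -1 (shut) to 1 (fully open). A call has 1 to 8 rows; each row shifts and turns the commanded pose from where the row before left it, along the tool's axes as they then stand; what a row does not reach is not made up. The controller multiplies each number of a shift by 0.04 m and each number of a turn by 0.1 rad. A row lasts 1/10 s, in which the tool goes at most 50 mm and 8.59 degrees, less where a joint would pass 70% of its speed; a pose out of reach is approached as far as the arm can. A call with a number of a shift or a turn outside -1 to 1 is refused whole. A call with a gripper value outside its range is refused whole. The fingers move at their own pace and stop on an object; the grip force is fixed at half the most. Time passes only in rows, so rows that do not move let the fingers close. It gives the time, the measured TCP pose, the force, the opening and the grip force at its end, in the units of the state.
- robot.get_obs(): the state, without advancing time (a new reading comes with each control period).
- robot.snapshot(name): name is "scene" or "top" or "wrist"; returns the picture (400x640x3 uint8, red, green, blue); there is no depth.
- robot.camera_model(name): a dict with "camera_matrix" (3x3 intrinsics, pixels), "rvec" (rotation vector, rad) and "tvec" (3), from world to camera coordinates, as OpenCV has them. Camera axes: x right, y down, z forward; pixel columns grow to the right and rows downward; lengths in m; the calibration is good to about 2 mm. A picture is of the moment at which its call begins: read the wrist's pose just before it. camera_model takes no time and is no camera call; for the wrist camera it gives the pose at the moment of the call.
- robot.close_job(): hands the job in; it is judged then, once.
Trained networks look in the newest picture that a camera, given by its name, has taken for a name from the list of things; names that differ only in an ending like _2 or _b are one class to them, and where a whole thing is asked for, a point or a joint stands for the part that bears it (a point fixed in the world has none). Each returns a list of dicts, best first, with "score" (0 to 1); they miss things now and then, are a little off and sometimes report something else, mostly with a low value. They report only what shows in the picture. A call takes as long as a camera call. They do not tell look-alikes from the thing itself.
- robot.recognise(name, camera): "centre" ([x, y, z] in m, in world coordinates, good to about 4 mm: the middle of the surface that is visible of it).
- robot.spot_point(name, camera): "centre" ([x, y, z] in m, in world coordinates, good to about 4 mm: a listed point, or the origin of a listed thing).
The state is a dict: "time": time; "joint_positions": joint angles; "qvel": joint speeds; "joint_torque": joint torques, N m; "tool_pos": TCP position; "ee_rot": TCP orientation; "wrist_force": force on the tool from outside, world axes, zero at the start; "wrist_torque": the same for the moment, N m; "width": finger opening in m; "finger_force": force on a finger pad.
Only numpy, scipy, OpenCV 4.12 (cv2) and the standard library are available. Lean on these libraries where they do the work, as an engineer would, in place of code of your own. Each camera call takes 0.05 s, during which the arm holds its last target. There are 200 camera calls.

## Working session

There is one attempt and no reset: what is moved stays moved. The work goes in short steps, Python scripts to look and compute and a tool call to move; the robot and the scene stay as the last step left them, time stands still between calls to the robot, and variables do not carry over. Pictures are saved under pics/ and viewed, at most 10 in all, crops included, and the job is handed in when it is done.

Besides the shell and the picture viewer there is one more tool, called after ">>>" as a command line: name --argument value ..., lists and objects as JSON in quotes. play_rows: Moves the arm, as the interface text tells. Its arguments: {"type":"object","properties":{"translation":{"type":"array","items":{"type":"array","items":{"type":"number","minimum":-1,"maximum":1}}},"twist":{"type":"array","items":{"type":"array","items":{"type":"number","minimum":-1,"maximum":1}}},"gripper":{"type":"array","items":{"type":"number"}}},"required":["translation","twist","gripper"]}

```bash
mkdir -p pics; ls
python3 - <<'E'
from bench import robot
import cv2,numpy as np
ims=[]
for c in ["scene","top"]:
    im=robot.snapshot(c); cv2.imwrite(f"pics/{c}0.png",im[:,:,::-1])
    for n in ["handle","shelf_top","rungs_nominal","stand"]:
        try:
            r=robot.spot_point(n,c); print(c,n,[(np.round(d["centre"],4).tolist(),round(d["score"],2)) for d in r[:3]])
        except Exception as e: print(c,n,e)
    for n in ["dish_a","tube_rack","bottle"]:
        r=robot.spot_point(n,c); print(c,n,[(np.round(d["centre"],3).tolist(),round(d["score"],2)) for d in r[:4]])
o=robot.get_obs(); print({k:np.round(v,3).tolist() for k,v in o.items()})
E
```

```text
pics
scene handle [([0.519, -0.0882, 0.1055], 0.52)]
scene shelf_top [([0.6085, -0.1019, 0.0596], 0.71), ([0.3501, -0.3613, -0.0012], 0.28)]
scene rungs_nominal [([0.6949, -0.1092, 0.1832], 0.93), ([0.684, 0.1011, 0.0], 0.62), ([0.6072, -0.0996, 0.0011], 0.51)]
scene stand [([0.6104, -0.0988, 0.0028], 0.57)]
scene dish_a [([0.844, -0.103, -0.004], 0.94), ([0.628, -0.026, 0.056], 0.67), ([0.505, 0.114, 0.002], 0.56)]
scene tube_rack [([0.685, 0.103, -0.002], 0.57)]
scene bottle [([0.632, -0.298, 0.002], 0.58)]
top handle [([0.5217, -0.093, 0.1012], 0.39), ([0.3541, -0.3615, -0.0003], 0.33)]
top shelf_top [([0.6098, -0.095, 0.058], 0.73)]
top rungs_nominal [([0.6935, -0.108, 0.1806], 0.89)]
top stand [([0.6076, -0.099, 0.0026], 0.93)]
top dish_a [([0.843, -0.106, 0.002], 0.69), ([0.609, -0.178, 0.057], 0.65), ([0.627, -0.033, 0.054], 0.5), ([0.417, 0.5, -0.0], 0.26)]
top tube_rack [([0.689, 0.1, 0.001], 0.57)]
top bottle [([0.63, -0.3, 0.002], 0.86)]
{'time': 0.8, 'joint_positions': [1.049, 0.087, 1.371, -0.0, 1.684, -0.103], 'qvel': [0.001, 0.0, 0.0, -0.001, -0.001, -0.0], 'joint_torque': [0.0, -33.999, -30.258, 0.072, 0.023, 0.0], 'tool_pos': [0.224, 0.502, 0.405], 'ee_rot': [3.141, 0.0, 2.723], 'wrist_force': [-0.016, -0.557, 0.201], 'wrist_torque': [-0.002, -0.012, -0.023], 'finger_force': 0.0, 'width': 0.094}
```

View pics/scene0.png

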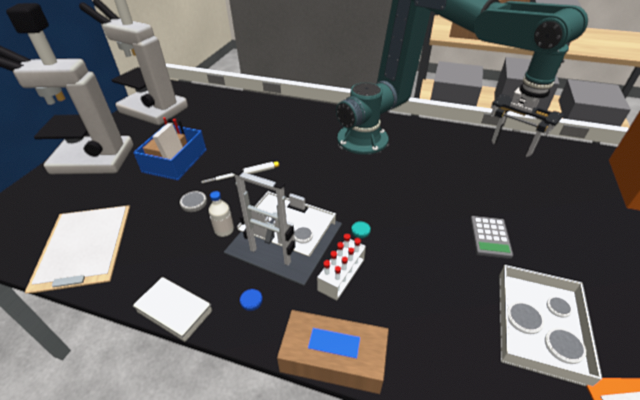

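View pics/top0.png

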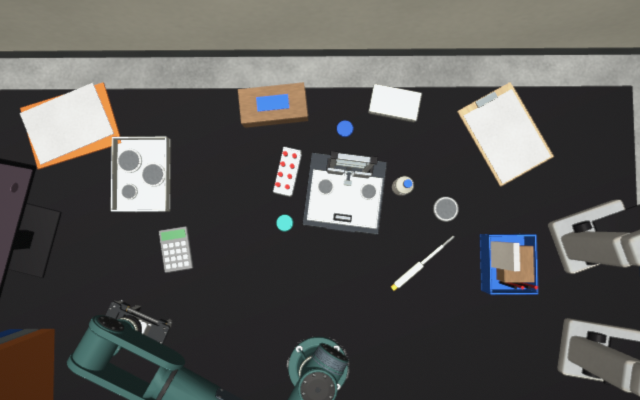

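```bash
cat > h.py <<'E'
from bench import robot
import cv2,numpy as np
from scipy.spatial.transform import Rotation as R
def proj(c,P):
    m=robot.camera_model(c); return cv2.projectPoints(np.array(P,float).reshape(-1,1,3),np.array(m["rvec"],float),np.array(m["tvec"],float),np.array(m["camera_matrix"]),None)[0].reshape(-1,2)
def stand_pts(x,y,yaw,P):
    return R.from_euler('z',yaw).apply(np.array(P,float))+[x,y,0]
def rows(p,yaw,n):
    "rows to a tool-down pose in n rows (yaw turned with the shift)"
    o=robot.get_obs(); p0=np.array(o["tool_pos"]); y0=o["ee_rot"][2]; dy=(yaw-y0+np.pi)%(2*np.pi)-np.pi
    for i in range(n):
        r=R.from_euler('xyz',[np.pi,0,y0+dy*i/n])
        print(np.round(r.inv().apply((np.array(p)-p0)/n)/.04,2).tolist(), round(-dy/n/.1,3))
E
python3 - <<'E'
from h import *
obs=[]
for c in ["top","scene"]:
    robot.snapshot(c)
    for n,L in [("handle",[-.088,0]),("rungs_nominal",[.085,0]),("stand",[0,0]),("shelf_top",[0,0])]:
        for k in range(2):
            for d in robot.spot_point(n,c)[:1]:
                obs.append((L,d["centre"][:2]))
A=np.array([o[0] for o in obs]);B=np.array([o[1] for o in obs])
k=np.hypot(*(B-[.608,-.099]).T)<.12;A,B=A[k],B[k]
from scipy.optimize import least_squares
f=lambda v:(stand_pts(*v,np.c_[A,0*A[:,0]])[:,:2]-B).ravel()
s=least_squares(f,[.608,-.099,-.1],loss='soft_l1',f_scale=.003);print(s.x.round(4),np.abs(s.fun).max())
P=[[-.13,.135,.012],[-.13,-.135,.012],[.13,-.135,.012],[.13,.135,.012]]
T=[[-.088,0,.105],[-.088,.025,.105],[-.088,-.025,.105]]
im=robot.snapshot("top")[:,:,::-1].copy()
q=proj("top",stand_pts(*s.x,P+T));o=np.array([280,140])
im=cv2.resize(im[140:250,280:420],None,fx=5,fy=5,interpolation=cv2.INTER_CUBIC)
for a in q: cv2.circle(im,tuple(((a-o+.5)*5).astype(int).tolist()),3,(0,0,255),-1)
cv2.imwrite("pics/top1.png",im)
h=stand_pts(*s.x,[-.088,0,0]);print(h)
rows([h[0],h[1],.36],s.x[2]+np.pi/2,16)
E
```

```text
[ 0.6086 -0.0978 -0.118 ] 0.003451004137129926
[ 0.5211725 -0.087449   0.       ]
[-0.8, -0.65, 0.07] 0.794
[-0.85, -0.59, 0.07] 0.794
[-0.89, -0.52, 0.07] 0.794
[-0.93, -0.45, 0.07] 0.794
[-0.96, -0.37, 0.07] 0.794
[-0.99, -0.29, 0.07] 0.794
[-1.01, -0.21, 0.07] 0.794
[-1.02, -0.13, 0.07] 0.794
[-1.03, -0.05, 0.07] 0.794
[-1.03, 0.03, 0.07] 0.794
[-1.03, 0.11, 0.07] 0.794
[-1.01, 0.19, 0.07] 0.794
[-1.0, 0.27, 0.07] 0.794
[-0.97, 0.35, 0.07] 0.794
[-0.94, 0.43, 0.07] 0.794
[-0.9, 0.5, 0.07] 0.794
```

View pics/top1.png

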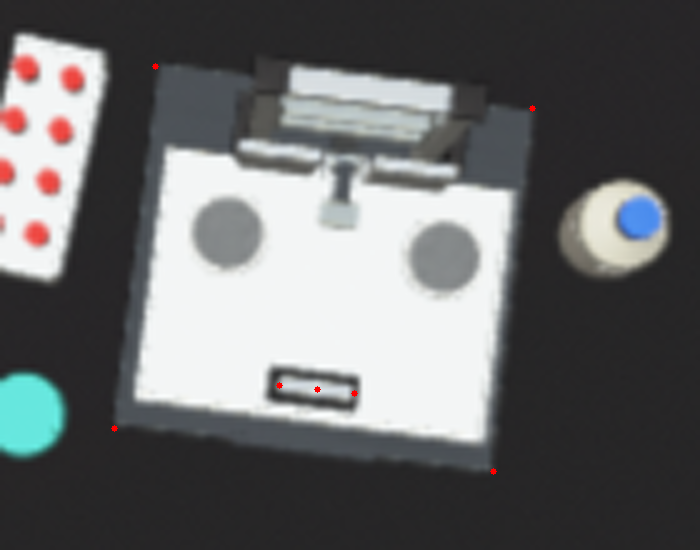

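Candidates: the stand's white shelf with its tab at top-view (342,217) is the target. The white tray at (140,175), the blue disc at (345,128) and the turquoise disc at (284,222) are look-alikes. The crop confirms this: the tab at crop (317,388) and the plate corners agree with the fitted pose.

>>> play_rows --translation '[[-0.8, -0.65, 0], [-0.85, -0.59, 0], [-0.89, -0.52, 0], [-0.93, -0.45, 0], [-0.96, -0.37, 0], [-0.99, -0.29, 0], [-1, -0.21, 0], [-1, -0.13, 0]]' --twist '[[0, 0, 0.79], [0, 0, 0.79], [0, 0, 0.79], [0, 0, 0.79], [0, 0, 0.79], [0, 0, 0.79], [0, 0, 0.79], [0, 0, 0.79]]' --gripper '[-0.1, -0.1, -0.1, -0.1, -0.1, -0.1, -0.1, -0.1]'

```text
time: 2.55
tool_pos: [0.3724, 0.2075, 0.405]
ee_rot: [3.141, 0.0, 2.088]
wrist_force: [0.4, 0.1, 0.1]
width: 0.0426
finger_force: 0.0
```

>>> play_rows --translation '[[-1, -0.05, 0], [-1, 0.03, 0], [-1, 0.11, 0], [-1, 0.19, 0], [-1, 0.27, 0], [-0.97, 0.35, 0], [-0.94, 0.43, 0], [-0.9, 0.5, 0]]' --twist '[[0, 0, 0.79], [0, 0, 0.79], [0, 0, 0.79], [0, 0, 0.79], [0, 0, 0.79], [0, 0, 0.79], [0, 0, 0.79], [0, 0, 0.79]]' --gripper '[-0.1, -0.1, -0.1, -0.1, -0.1, -0.1, -0.1, -0.1]'

```text
time: 3.35
tool_pos: [0.5207, -0.0833, 0.4048]
ee_rot: [3.141, -0.0, 1.455]
wrist_force: [0.3, 0.5, 0.3]
width: 0.0422
finger_force: 0.0
```

>>> play_rows --translation '[[0, 0, 0], [0, 0, 0], [0, 0, 0]]' --twist '[[0, 0, 0], [0, 0, 0], [0, 0, 0]]' --gripper '[-0.1, -0.1, -0.1]'

```text
time: 3.65
tool_pos: [0.5199, -0.0808, 0.4047]
ee_rot: [-3.141, -0.001, 1.46]
wrist_force: [0.7, -0.7, -0.5]
width: 0.0424
finger_force: 0.0
```

Run:
```python
from h import *
o=robot.get_obs();print(o["time"],np.round(o["tool_pos"],4),np.round(o["ee_rot"],4),o["width"],np.round(o["wrist_force"],2))
im=robot.snapshot("wrist")[:,:,::-1].copy()
for n in ["handle","shelf_top","rungs_nominal"]:
    print(n,[(np.round(d["centre"],4).tolist(),round(d["score"],2)) for d in robot.spot_point(n,"wrist")[:2]])
v=[.6086,-.0978,-.115]
for a in proj("wrist",stand_pts(*v,[[-.088+i,j,.105] for i in(-.005,.005) for j in (-.025,.025)]+[[-.0875,.12,.056],[-.0875,-.12,.056]])): cv2.circle(im,tuple(a.astype(int).tolist()),2,(0,0,255),-1)
cv2.imwrite("pics/w0.png",im)
h=stand_pts(*v,[-.088,0,0])
rows([h[0],h[1],.30],v[2]+np.pi/2,5)
```

```text
3.65 [ 0.5199 -0.0808  0.4047] [-3.1414e+00 -6.0000e-04  1.4600e+00] 0.042404669302630225 [ 0.66 -0.71 -0.52]
handle [([0.5193, -0.087, 0.1084], 0.59)]
shelf_top [([0.6079, -0.0956, 0.0529], 0.92)]
rungs_nominal []
[-0.04, 0.01, 0.53] 0.01
[-0.04, 0.01, 0.53] 0.01
[-0.04, 0.01, 0.53] 0.01
[-0.04, 0.01, 0.53] 0.01
[-0.04, 0.01, 0.53] 0.01
```

View pics/w0.png

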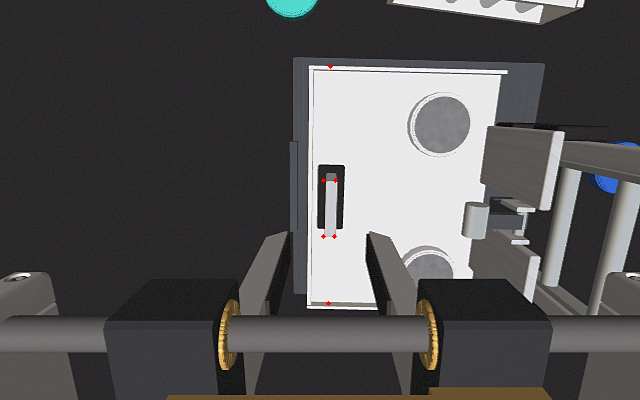

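The wrist view shows the tab at (331,205), within about 2 mm of the prediction, clear between the fingers. I'll descend.

>>> play_rows --translation '[[-0.07, 0.03, 0.5], [-0.06, 0.03, 0.5], [0, 0, 0.5], [0, 0, 0.5], [0, 0, 0.5], [0, 0, 0.4], [0, 0, 0.3], [0, 0, 0.1]]' --twist '[[0, 0, 0.04], [0, 0, 0], [0, 0, 0], [0, 0, 0], [0, 0, 0], [0, 0, 0], [0, 0, 0], [0, 0, 0]]' --gripper '[-0.1, -0.1, -0.1, -0.1, -0.1, -0.1, -0.1, -0.1]'

```text
time: 4.65
tool_pos: [0.5216, -0.0864, 0.2713]
ee_rot: [-3.139, -0.0, 1.456]
wrist_force: [-0.3, 0.9, 0.2]
width: 0.0422
finger_force: 0.0
```

>>> play_rows --translation '[[0, 0, 0], [0, 0, 0]]' --twist '[[0, 0, 0], [0, 0, 0]]' --gripper '[-0.1, -0.1]'

```text
time: 4.85
tool_pos: [0.5223, -0.0869, 0.2737]
ee_rot: [3.14, 0.0, 1.455]
wrist_force: [0.4, 0.3, 0.7]
width: 0.0422
finger_force: 0.0
```

Run:
```python
from h import *
im=robot.snapshot("wrist")[:,:,::-1].copy()
cv2.imwrite("pics/w1.png",im)
```

```text
(no output)
```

View pics/w1.png

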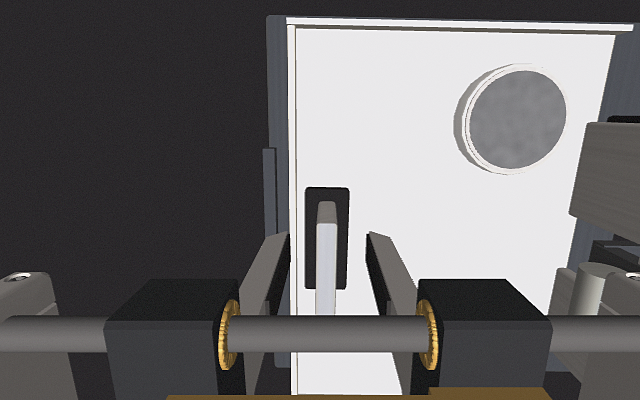

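The tab, at (328,270), is centred between the fingers (290 and 367), and nothing is touching. I'll close now.

>>> play_rows --translation '[[0, 0, 0], [0, 0, 0], [0, 0, 0], [0, 0, 0], [0, 0, 0], [0, 0, 0], [0, 0, 0], [0, 0, 0]]' --twist '[[0, 0, 0], [0, 0, 0], [0, 0, 0], [0, 0, 0], [0, 0, 0], [0, 0, 0], [0, 0, 0], [0, 0, 0]]' --gripper '[-0.3, -0.5, -0.7, -1, -1, -1, -1, -1]'

```text
time: 5.7
tool_pos: [0.5219, -0.087, 0.2726]
ee_rot: [-3.141, -0.0, 1.454]
wrist_force: [-2.2, -0.5, 1.3]
width: 0.0097
finger_force: 30.0
```

>>> play_rows --translation '[[0, 0, -0.03], [0, 0, -0.08], [0, 0, -0.12], [0, 0, -0.15], [0, 0, -0.15], [0, 0, -0.12], [0, 0, -0.08], [0, 0, -0.03]]' --twist '[[0, 0, 0], [0, 0, 0], [0, 0, 0], [0, 0, 0], [0, 0, 0], [0, 0, 0], [0, 0, 0], [0, 0, 0]]' --gripper '[-1, -1, -1, -1, -1, -1, -1, -1]'

```text
time: 6.5
tool_pos: [0.5218, -0.087, 0.3034]
ee_rot: [-3.141, 0.0, 1.455]
wrist_force: [-0.1, -0.8, -8.1]
width: 0.0101
finger_force: 30.0
```

>>> play_rows --translation '[[0, 0, 0], [0, 0, 0], [0, 0, 0]]' --twist '[[0, 0, 0], [0, 0, 0], [0, 0, 0]]' --gripper '[-1, -1, -1]'

```text
time: 6.8
tool_pos: [0.5219, -0.087, 0.3031]
ee_rot: [-3.141, -0.0, 1.455]
wrist_force: [-1.0, -1.3, -6.5]
width: 0.0098
finger_force: 30.0
```

>>> play_rows --translation '[[0, 0, -0.05], [0, 0, -0.1], [0, 0, -0.15], [0, 0, -0.2], [0, 0, -0.2], [0, 0, -0.2], [0, 0, -0.2], [0, 0, -0.2]]' --twist '[[0, 0, 0], [0, 0, 0], [0, 0, 0], [0, 0, 0], [0, 0, 0], [0, 0, 0], [0, 0, 0], [0, 0, 0]]' --gripper '[-1, -1, -1, -1, -1, -1, -1, -1]'

```text
time: 7.6
tool_pos: [0.5218, -0.087, 0.3559]
ee_rot: [-3.141, -0.0, 1.455]
wrist_force: [-1.8, -0.9, -8.9]
width: 0.0099
finger_force: 30.0
```

>>> play_rows --translation '[[0, 0, -0.2], [0, 0, -0.2], [0, 0, -0.2], [0, 0, -0.2], [0, 0, -0.15], [0, 0, -0.1], [0, 0, -0.05], [0, 0, -0.05]]' --twist '[[0, 0, 0], [0, 0, 0], [0, 0, 0], [0, 0, 0], [0, 0, 0], [0, 0, 0], [0, 0, 0], [0, 0, 0]]' --gripper '[-1, -1, -1, -1, -1, -1, -1, -1]'

```text
time: 8.4
tool_pos: [0.5219, -0.087, 0.401]
ee_rot: [-3.141, -0.0, 1.455]
wrist_force: [-3.7, -0.6, -8.7]
width: 0.01
finger_force: 30.0
```

>>> play_rows --translation '[[0, 0, 0], [0, 0, 0], [0, 0, 0], [0, 0, 0]]' --twist '[[0, 0, 0], [0, 0, 0], [0, 0, 0], [0, 0, 0]]' --gripper '[-1, -1, -1, -1]'

```text
time: 8.8
tool_pos: [0.5219, -0.087, 0.4011]
ee_rot: [-3.141, -0.0, 1.455]
wrist_force: [-4.8, -0.4, -6.4]
width: 0.0098
finger_force: 30.0
```

Run:
```python
from h import *
o=robot.get_obs();print(o["time"],np.round(o["tool_pos"],4),np.round(o["wrist_force"],2))
ims=[]
for c in ["scene","top"]:
    im=robot.snapshot(c)[:,:,::-1]
    for n in ["shelf_top","handle","rungs_nominal"]: print(c,n,[(np.round(d["centre"],4).tolist(),round(d["score"],2)) for d in robot.spot_point(n,c)[:2]])
    if c=="scene": cv2.imwrite("pics/s2.png",cv2.resize(im[150:290,200:360],None,fx=4,fy=4,interpolation=cv2.INTER_CUBIC))
```

```text
8.8 [ 0.5219 -0.087   0.4011] [-4.84 -0.43 -6.39]
scene shelf_top [([0.6083, -0.0991, 0.1862], 0.77)]
scene handle [([0.5228, -0.0863, 0.2322], 0.48)]
scene rungs_nominal [([0.6919, -0.1076, 0.1829], 0.89)]
top shelf_top [([0.6095, -0.0996, 0.1843], 0.73), ([0.5481, -0.4574, 0.0017], 0.68)]
top handle []
top rungs_nominal [([0.6908, -0.1104, 0.1803], 0.98), ([0.3504, -0.3614, -0.001], 0.66)]
```

View pics/s2.png

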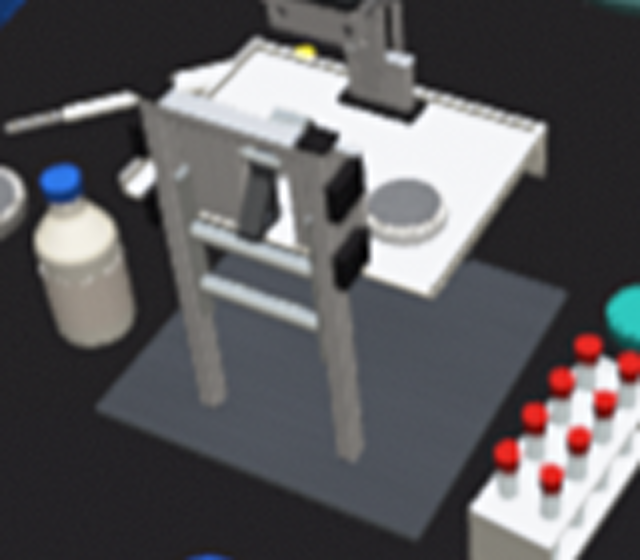

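>>> play_rows --translation '[[0, 0, -0.04], [0, -0.01, -0.05], [0, 0, -0.04], [0, 0, -0.02], [0, 0, 0], [0, 0, 0], [0, 0, 0], [0, 0, 0]]' --twist '[[0, 0, 0], [0, 0, 0], [0, 0, 0], [0, 0, 0], [0, 0, 0], [0, 0, 0], [0, 0, 0], [0, 0, 0]]' --gripper '[-1, -1, -1, -1, -1, -1, -1, -1]'

```text
time: 10.0
tool_pos: [0.5217, -0.087, 0.4072]
ee_rot: [3.141, -0.0, 1.455]
wrist_force: [-3.6, -0.9, -7.6]
width: 0.0101
finger_force: 30.0
```

Run:
```python
from h import *
v=[.6086,-.0978,-.115]
# crop pixels of the ends of the rungs' upper edge at the posts: left (195,222), right (310,262)
for z in (.165,.173,.181,.189,.197):
    q=proj("scene",stand_pts(*v,[[.085,-.052,z-.006],[.085,.052,z-.006]])); print(z,((q-[200,150]+.5)*4).round().tolist())
```

```text
0.165 [[200.0, 262.0], [335.0, 308.0]]
0.173 [[198.0, 254.0], [335.0, 300.0]]
0.181 [[197.0, 245.0], [334.0, 291.0]]
0.189 [[195.0, 237.0], [333.0, 283.0]]
0.197 [[194.0, 228.0], [332.0, 274.0]]
```

Past the rung for certain: joint value about 0.134. The image puts the seat near 0.120 (TCP z about 0.393), so I'll lower slowly.

>>> play_rows --translation '[[0, 0, 0.01], [0, 0, 0.02], [0, 0, 0.025], [0, 0, 0.025], [0, 0, 0.025], [0, 0, 0.025], [0, 0, 0.02], [0, 0, 0.01]]' --twist '[[0, 0, 0], [0, 0, 0], [0, 0, 0], [0, 0, 0], [0, 0, 0], [0, 0, 0], [0, 0, 0], [0, 0, 0]]' --gripper '[-1, -1, -1, -1, -1, -1, -1, -1]'

```text
time: 10.8
tool_pos: [0.5217, -0.087, 0.4006]
ee_rot: [3.141, -0.0, 1.455]
wrist_force: [-3.1, -0.8, -6.1]
width: 0.01
finger_force: 30.0
```

>>> play_rows --translation '[[0, 0, 0.01], [0, 0, 0.01], [0, 0, 0.01], [0, 0, 0.01], [0, 0, 0], [0, 0, 0]]' --twist '[[0, 0, 0], [0, 0, 0], [0, 0, 0], [0, 0, 0], [0, 0, 0], [0, 0, 0]]' --gripper '[-1, -1, -1, -1, -1, -1]'

```text
time: 11.4
tool_pos: [0.5217, -0.087, 0.399]
ee_rot: [3.141, -0.0, 1.455]
wrist_force: [-3.0, -0.3, -7.1]
width: 0.0099
finger_force: 30.0
```

>>> play_rows --translation '[[0, 0, 0.01], [0, 0, 0.01], [0, 0, 0.01], [0, 0, 0.01], [0, 0, 0], [0, 0, 0]]' --twist '[[0, 0, 0], [0, 0, 0], [0, 0, 0], [0, 0, 0], [0, 0, 0], [0, 0, 0]]' --gripper '[-1, -1, -1, -1, -1, -1]'

```text
time: 12.0
tool_pos: [0.5217, -0.087, 0.3974]
ee_rot: [3.141, -0.0, 1.455]
wrist_force: [-3.6, -0.5, -6.7]
width: 0.0101
finger_force: 30.0
```

>>> play_rows --translation '[[0, 0, 0.01], [0, 0, 0.01], [0, 0, 0.01], [0, 0, 0.01], [0, 0, 0], [0, 0, 0]]' --twist '[[0, 0, 0], [0, 0, 0], [0, 0, 0], [0, 0, 0], [0, 0, 0], [0, 0, 0]]' --gripper '[-1, -1, -1, -1, -1, -1]'

```text
time: 12.6
tool_pos: [0.5217, -0.087, 0.3958]
ee_rot: [3.141, -0.0, 1.455]
wrist_force: [-2.5, -0.1, -6.8]
width: 0.0102
finger_force: 30.0
```

>>> play_rows --translation '[[0, 0, 0.01], [0, 0, 0.01], [0, 0, 0.01], [0, 0, 0], [0, 0, 0]]' --twist '[[0, 0, 0], [0, 0, 0], [0, 0, 0], [0, 0, 0], [0, 0, 0]]' --gripper '[-1, -1, -1, -1, -1]'

```text
time: 13.1
tool_pos: [0.5217, -0.087, 0.3946]
ee_rot: [3.141, -0.0, 1.455]
wrist_force: [-2.3, -0.1, -6.7]
width: 0.0098
finger_force: 30.0
```

>>> play_rows --translation '[[0, 0, 0.01], [0, 0, 0.01], [0, 0, 0], [0, 0, 0]]' --twist '[[0, 0, 0], [0, 0, 0], [0, 0, 0], [0, 0, 0]]' --gripper '[-1, -1, -1, -1]'

```text
time: 13.5
tool_pos: [0.5216, -0.087, 0.3942]
ee_rot: [3.141, -0.0, 1.455]
wrist_force: [-3.3, -0.5, -4.0]
width: 0.0097
finger_force: 30.0
```

>>> play_rows --translation '[[0, 0, 0.01], [0, 0, 0.01], [0, 0, 0], [0, 0, 0]]' --twist '[[0, 0, 0], [0, 0, 0], [0, 0, 0], [0, 0, 0]]' --gripper '[-1, -1, -1, -1]'

```text
time: 13.9
tool_pos: [0.5216, -0.087, 0.3937]
ee_rot: [3.141, 0.0, 1.455]
wrist_force: [-4.4, -0.7, 0.2]
width: 0.0099
finger_force: 30.0
```

The force went from -6.7 N to about 0 at the height the image predicted, so the rung now carries the shelf. I'll let go gently.

>>> play_rows --translation '[[0, 0, 0], [0, 0, 0], [0, 0, 0], [0, 0, 0], [0, 0, 0], [0, 0, 0], [0, 0, 0], [0, 0, 0]]' --twist '[[0, 0, 0], [0, 0, 0], [0, 0, 0], [0, 0, 0], [0, 0, 0], [0, 0, 0], [0, 0, 0], [0, 0, 0]]' --gripper '[-1, -0.75, -0.7, -0.6, -0.4, -0.2, -0.1, -0.1]'

```text
time: 14.7
tool_pos: [0.5217, -0.087, 0.3931]
ee_rot: [3.141, -0.0, 1.455]
wrist_force: [-0.2, 0.0, -0.9]
width: 0.0422
finger_force: 0.0
```

>>> play_rows --translation '[[0, 0, -0.1], [0, 0, -0.3], [0, 0, -0.4], [0, 0, -0.4], [0, 0, -0.4], [0, 0, -0.4], [0, 0, -0.3], [0, 0, -0.1]]' --twist '[[0, 0, 0], [0, 0, 0], [0, 0, 0], [0, 0, 0], [0, 0, 0], [0, 0, 0], [0, 0, 0], [0, 0, 0]]' --gripper '[-0.1, -0.1, -0.1, -0.1, -0.1, -0.1, -0.1, -0.1]'

```text
time: 15.5
tool_pos: [0.5216, -0.087, 0.4916]
ee_rot: [3.138, 0.0, 1.455]
wrist_force: [0.3, -0.4, -0.1]
width: 0.0423
finger_force: 0.0
```

Run:
```python
from h import *
o=robot.get_obs();print(o["time"],np.round(o["tool_pos"],4),np.round(o["wrist_force"],2),o["width"])
im=robot.snapshot("scene")[:,:,::-1]
for n in ["shelf_top","handle"]: print(n,[(np.round(d["centre"],4).tolist(),round(d["score"],2)) for d in robot.spot_point(n,"scene")[:2]])
a=cv2.resize(im[130:290,200:360],None,fx=3,fy=3,interpolation=cv2.INTER_CUBIC)
b=robot.snapshot("wrist")[:,:,::-1]; b=cv2.resize(b,None,fx=.5,fy=.5)
c=np.zeros((480,800,3),np.uint8);c[:,:480]=a;c[:200,480:]=b
cv2.imwrite("pics/f.png",c)
```

```text
15.5 [ 0.5216 -0.087   0.4916] [ 0.29 -0.44 -0.06] 0.04233189888651979
shelf_top [([0.6063, -0.0979, 0.1777], 0.93)]
handle [([0.5242, -0.0859, 0.2227], 0.56)]
```

View pics/f.png

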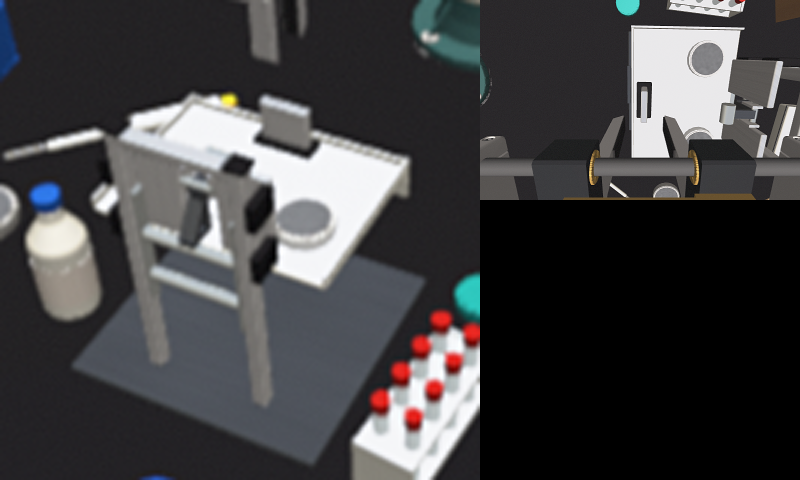

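The shelf stays up on its own: shelf_top reads 0.178, so the joint value is about 0.121. The pawl nose sits on the upper rung at (195,235), both dishes are standing, and the gripper at (265,30) is clear. I'll hand it in.

```bash
python3 -c "
from bench import robot
print(robot.close_job())"
```

```text
the job is handed in; nothing more can be done
None
```

The job is handed in: the shelf's pawl rests on the upper rung and carries its weight at a joint value of about 0.121. The tab is released, both dishes are standing on the shelf, and nothing else on the bench was touched; the arm finished at about 15.5 s of the 43 s allowed.

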